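# Move the rectangular printing plate into the archive tray with the spatula

## Robot

A 6-joint arm with a two-finger parallel gripper is mounted at the origin on the work surface. World frame = base frame: x ahead of the robot, y to its left, z up, the work surface at z = 0. Lengths are in m, angles in degrees, forces in N, time in s.
With the tool pointing down it reaches from about 0.375 to 0.9 m from the base axis. Payload 3.1 kg.
Tool frame: the origin (TCP) lies midway between the tips of the shut fingers; the grasp point (between the pads) lies bot.hold_point_z behind it (bot.hold_point_z is the distance from the TCP to the grasp point, in m); z points along the fingers, y is the direction in which the jaws open and shut (so a half turn about z gives the same grasp; the last joint's range is limited). The gripper opens to 87 mm and grips with 3 to 60 N. Pads are 19 mm wide; open, the fingers measure 117 mm over their backs; the gripper's body (75 mm by 190 mm) begins 51 mm behind the grasp point.
Start: joints at [64.773, 30.224, 82.088, -0, 67.689, -10.227], TCP at [0.162, 0.604, 0.223] pointing down, gripper open.
Joint ranges: [-176.69, 176.69], [-43.24, 126.21], [12.49, 139.97], [-82, 262], [0, 151.66], [-163.58, 163.58]. Speed limits (degrees/s): [159.86, 159.86, 180, 180, 180, 180].

## Interface

Orientations are given as a 3x3 rotation matrix whose columns are the frame's x, y, z axes.
In Python, from rig import bot, vision, order gives the robot as it stands. The module is installed in compiled form; this text tells all that it offers.
- The arm moves only by the tool move_arm, never from a script. Its argument "moves" is a list of rows, each an object of numbers: "hand": the finger opening in mm, from 0 to 87; "x", "y", "z": the shift along the tool's x, y, z in units of 25 mm (1.0 is 25 mm); "wx", "wy", "wz": the turn, a rotation vector about the tool's x, y, z in degrees. In form: [{"hand": .., "x": .., "y": .., "z": .., "wx": .., "wy": .., "wz": ..}, ...]. A call has 1 to 20 rows; each row shifts and turns the commanded pose from where the row before left it, along the tool's axes as they then stand; what a row does not reach is not made up. A row lasts 1/10 s, in which the tool goes at most 50 mm and 8.59 degrees, less where a joint would pass 70% of its speed; a pose out of reach is approached as far as the arm can. A call is refused whole if a number of a shift passes 1 or a number of a turn 8.59, either way. A call with a gripper value outside its range is refused whole. The fingers move at their own pace and stop on an object; the grip force is fixed at half the most. Time passes only in rows, so rows that do not move let the fingers close. It gives the time, the measured TCP pose, the force and the opening at its end, in the units of the state.
- bot.read_state(): the state, without advancing time (a new reading comes with each control period).
- vision.capture(name): name is "scene" or "top" or "wrist"; returns a dict with "image" (420x560x3 uint8, red, green, blue), "z_map" (420x560 float32, m along the optical axis (not along the pixel's ray), 0 where there is no reading), "fx", "fy", "cx", "cy" (pixels), "pose" (4x4, takes a point from camera to world coordinates); the wrist camera has in their place "hand_eye" (4x4, takes a point from camera to tool coordinates, whose origin is the TCP and whose axes are the flange's). Camera axes: x right, y down, z forward; pixel columns grow to the right and rows downward; lengths in m; the calibration is good to about 2 mm. A picture is of the moment at which its call begins: read the wrist's pose just before it.
- order.hand_in(): hands the job in, once; it reports no verdict.
The state is a dict: "time_s": time; "joint_positions": joint angles; "qvel": joint speeds; "tau": joint torques, N m; "position": TCP position; "tcp_rot": TCP orientation; "force": force on the tool from outside, world axes, zero at the start; "moment": the same for the moment, N m; "opening": opening from 0.0 (shut) to 1.0 (fully open).
Only numpy, scipy, OpenCV 4.12 (cv2) and the standard library are available. Lean on these libraries where they do the work, as an engineer would, in place of code of your own. Each camera call takes 0.05 s, during which the arm holds its last target.

## Task

Take the spatula by its grip block, slide its blade under the rectangular metal printing plate, lift it, carry it level and set it down on the two cork strips of the archive tray, centred and square with them. Then draw the blade out from under it and leave the spatula standing flat on the table. The gripper itself must not touch the rectangular plate, and the round plate stays where it is.

Things in the scene. Friction and masses are not known exactly. Their poses are not given: they have to be found in the camera images.
- spatula: Loose spatula, 0.25 kg, flat on the table, blade pointing roughly away from the robot. Origin: underside, below the centre of its grip; z up, x along the blade. Steel blade 4 mm thick, x -15 to +125 mm, y +-30 mm; upright dark wooden grip block on it, 30 x 30 mm in plan, centred on the origin, top at 86 mm. Grip it from above, either way round, about 60 mm above the underside.
- plate: Rectangular aluminium plate, loose, 90 (x) x 120 (y) x 5 mm, 0.1 to 0.21 kg. Origin: centre of its underside, z up, x roughly away from the robot. It starts centred on a fixed dark wooden rest (100 x 130 mm, base 8 mm thick) with two cork strips along x, leaving a tunnel under the plate 84 mm wide, from 8 to 28 mm above the table, open at both x ends.
- round_plate: Round aluminium plate, 116 mm across, 5 mm thick, loose, on another rest of the same kind. Origin at the centre of its underside. It is to be left alone.
- tray: Fixed empty grey plastic tray, 100 (x) x 177 (y) mm. Origin: centre of its underside, z up, x roughly away from the robot. Base 8 mm thick; two cork strips 12 mm wide along x, centred at y = +-48 mm, tops 28 mm above the table (tunnel between them 84 mm wide, 20 mm high). Side walls along x, inner faces at y = +-82 mm, 35 mm high; x ends open. The plate's x goes along the tray's x.
There are look-alikes about, which are no part of the job. What is shaped like the spatula but purple or turquoise is not meant.

How it is judged (in metres and radians):
On the way, in this order (a step that is already met when the one before it is completed fails the run):
1. the rectangular plate is lifted clear of its rest, lying on the spatula (height (world z) of plate above 0.045 m and contact force between plate and spatula above 0.3 N), for 0.2 s.
2. the plate is set down on the tray's strips with the spatula still under it (horizontal distance between plate and tray below 0.015 m and height (world z) of plate below 0.031 m and horizontal distance between plate and spatula below 0.15 m), for 0.1 s.
At the end, for the whole second after the job is handed in: The rectangular plate lies flat and still on both strips of the tray, its centre within 15 mm of the tray's centre and its x axis within 10 degrees of the tray's; the spatula has been drawn out and stands flat, grip up, still, on the table itself; the round plate is within 15 mm of where it was (horizontal distance between plate and tray below 0.015 m and angle between the x axis of plate and the x axis of tray, either way round below 0.175 rad and height (world z) of plate between 0.025 and 0.031 m and angle between plate's own z axis and vertical below 0.06 rad and linear speed of each of plate, spatula below 0.02 m/s and height (world z) of spatula below 0.005 m and angle between spatula's own z axis and vertical below 0.1 rad and distance of round_plate from where it was at the start of the episode below 0.015 m); the robot touches nothing.
It fails at once if the gripper touches the rectangular plate (contact force between the fingers and plate above 0.5 N).
It fails at once if the rectangular plate is tipped by more than 20 degrees (angle between plate's own z axis and vertical above 0.35 rad).
It fails at once if the round plate is moved by more than 15 mm (distance of round_plate from where it was at the start of the episode above 0.015 m).
It also fails if it takes over 59 s, if anything falls off the work surface, if the arm or the gripper's body presses on something with over 40 N, if the wrist force passes 120 N, or if a joint passes its speed limit or range.

## Working session

There is one attempt and no reset: what is moved stays moved. The work goes in short steps, Python scripts to look and compute and a tool call to move; the robot and the scene stay as the last step left them, time stands still between calls to the robot, and variables do not carry over. Pictures are saved under pics/ and viewed, and the job is handed in when it is done.

Besides the shell and the picture viewer there is one more tool, called by a JSON object that holds its "fn" and its "kwargs", one argument or row to a line. move_arm: Moves the arm, as the interface text tells. Its arguments: {"type":"object","properties":{"moves":{"type":"array"}},"required":["moves"]}

```bash
mkdir -p pics; ls
python3 - <<'E'
from rig import bot, vision
import cv2, numpy as np
s=bot.read_state(); print(s); print(bot.hold_point_z)
for n in ("scene","top"):
    c=vision.capture(n); cv2.imwrite(f"pics/{n}0.png",c["image"][:,:,::-1]); print(n,c["fx"],c["fy"],c["cx"],c["cy"]);print(c["pose"].round(4))
E
```

```text
pics
{'time_s': 0.0, 'joint_positions': array([ 6.47738391e+01,  3.02773430e+01,  8.21567363e+01,  3.38696250e-04,
        6.76872609e+01, -1.02263038e+01]), 'qvel': array([-0.08705533, -0.09337557, -0.0304534 , -0.02280815,  0.05864949,
        0.00199436]), 'tau': array([-1.94663895e-03, -4.40050435e+01, -1.76592332e+01,  6.31837081e-02,
        5.83371834e-02, -1.53291844e-04]), 'position': array([0.16140599, 0.60304875, 0.22158708]), 'tcp_rot': array([[-9.65925716e-01,  2.58817864e-01, -9.07530415e-04],
       [ 2.58819175e-01,  9.65923896e-01, -1.91348515e-03],
       [ 3.81361175e-04, -2.08317078e-03, -9.99997757e-01]]), 'force': array([ 0.18427042, -0.36425135, -0.4621579 ]), 'moment': array([ 0.01383405, -0.01343634,  0.01215452]), 'opening': 0.9974268984344768}
0.0187
scene 483.2111270181646 483.2111270181646 276.36498589600166 206.09608775542043
[[-0.451   0.7011 -0.5524  1.1951]
 [ 0.8923  0.3417 -0.2949  0.369 ]
 [-0.018  -0.6259 -0.7797  1.0337]
 [ 0.      0.      0.      1.    ]]
top 470.3269530983177 470.3269530983177 282.48352074063723 201.77432491438796
[[ 0.0021 -0.9966  0.0825  0.4007]
 [-0.9999 -0.0029 -0.0102  0.0155]
 [ 0.0104 -0.0825 -0.9965  1.0285]
 [ 0.      0.      0.      1.    ]]
```

View pics/top0.png

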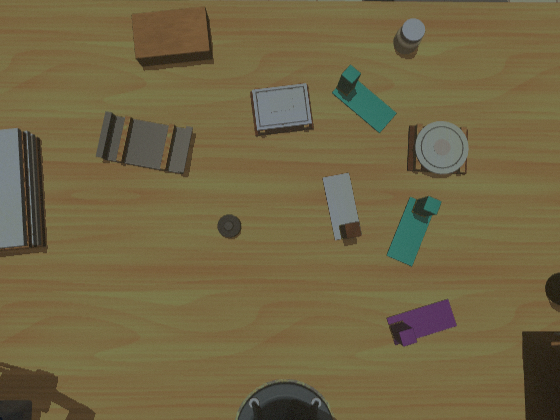

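View pics/scene0.png

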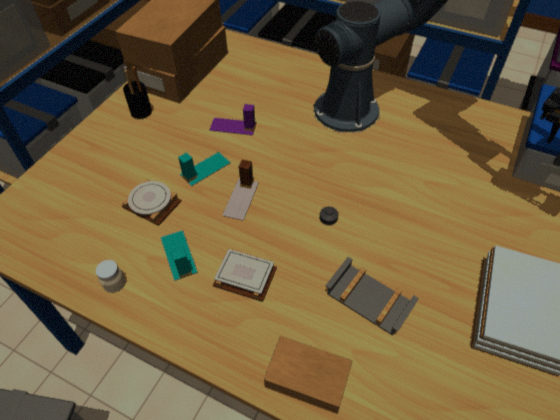

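The top view shows the spatula (grip at px 348,230, blade pointing up), the rectangular plate at (282,108), the tray at (145,143) and the round plate at (441,148). I'll measure these from depth.

```bash
cat > h.py <<'E'
import numpy as np, cv2
def cloud(c,pose=None):
    P=c["pose"] if pose is None else pose
    z=c["z_map"]; v,u=np.indices(z.shape)
    p=np.stack([(u-c["cx"])/c["fx"]*z,(v-c["cy"])/c["fy"]*z,z],-1)
    w=p@P[:3,:3].T+P[:3,3]; w[z<=0]=np.nan
    return w
def rect(pts):
    (c,s,a)=cv2.minAreaRect((pts[:,:2]*1000).astype(np.float32))
    return np.round(c,1),np.round(s,1),round(a,2)
E
python3 - <<'E'
from rig import vision
from h import *
for n in ("top","scene"):
    c=vision.capture(n); w=cloud(c); im=c["image"].astype(int)
    np.save(f"w_{n}.npy",w); cv2.imwrite(f"pics/{n}1.png",c["image"][:,:,::-1])
    X,Y,Z=w[...,0],w[...,1],w[...,2]
    print(n,"table z",np.nanmedian(Z[(X>.3)&(X<.7)&(abs(Y)<.3)]))
    def rep(name,m):
        p=w[m]; k=cv2.connectedComponentsWithStats(m.astype(np.uint8))
        lab=1+np.argmax(k[2][1:,4]); p=w[k[1]==lab]
        print(name,len(p),"rect",rect(p),"med",np.median(p,0).round(4))
    B=lambda x0,x1,y0,y1:(X>x0)&(X<x1)&(Y>y0)&(Y<y1)
    reg=B(.5,.8,-.08,.12)
    rep("plate top",reg&(Z>.0285)&(Z<.045))
    rep("grip",B(.3,.5,-.17,-.08)&(Z>.078))
    rep("blade",B(.3,.6,-.18,-.05)&(im.min(-1)>90)&(Z<.02))
    rep("tray wall>31",B(.45,.75,.15,.5)&(Z>.0315))
    m=B(.45,.75,.15,.5)&(Z>.004)&(Z<.06); rep("tray all",m)
    rep("tray strips",B(.45,.75,.15,.5)&(Z>.022)&(im[...,0]-im[...,2]>35))
    rep("round",B(.45,.75,-.45,-.25)&(Z>.029)&(Z<.045))
E
```

```text
top table z -0.00021991942419319344
plate top 2236 rect (array([689.5,   7.7]), array([ 97.2, 120. ]), 7.43) med [0.6906 0.0089 0.0322]
grip 228 rect (array([ 423.8, -134.8]), array([30.3, 30.3]), 12.79) med [ 0.4243 -0.1339  0.0851]
blade 1413 rect (array([ 477.8, -124.1]), array([138.7,  59.4]), 11.18) med [ 0.4896 -0.1193  0.0033]
tray wall>31 312 rect (array([627.7, 388.5]), array([16.2, 99.8]), 79.47) med [0.6284 0.3881 0.0344]
tray all 3981 rect (array([616.6, 308.2]), array([205.5, 106.7]), 79.84) med [0.6128 0.3104 0.009 ]
tray strips 249 rect (array([604., 255.]), array([12.9, 99.2]), 80.02) med [0.6033 0.2547 0.0272]
round 2153 rect (array([ 603.5, -336.6]), array([114.3, 115. ]), 68.59) med [ 0.6024 -0.3364  0.0325]
scene table z -0.001359851641090759
plate top 1527 rect (array([696. ,   9.6]), array([ 94.7, 120.6]), 7.68) med [0.6986 0.0103 0.0316]
grip 102 rect (array([ 428.8, -133.4]), array([32.9, 31.1]), 9.3) med [ 0.4299 -0.1319  0.0835]
blade 720 rect (array([ 482.1, -125.6]), array([144.4,  64.1]), 12.26) med [ 0.4943 -0.1207  0.002 ]
tray wall>31 203 rect (array([633.7, 389.7]), array([ 14.2, 101.9]), 79.85) med [0.6361 0.3893 0.0333]
tray all 2877 rect (array([618.2, 302.2]), array([192.4, 103.8]), 79.28) med [0.6214 0.3026 0.0078]
tray strips 213 rect (array([626.3, 350.2]), array([ 12.6, 100.9]), 79.86) med [0.6286 0.3499 0.0259]
round 1008 rect (array([ 609.2, -335.1]), array([115.5, 114.6]), 59.03) med [ 0.6102 -0.3329  0.032 ]
```

Run:
```python
from rig import bot,vision
import cv2,numpy as np
s=bot.read_state(); c=vision.capture("wrist"); print(s["time_s"],s["position"]); print(c["hand_eye"].round(4),c["fx"],c["cx"],c["cy"])
cv2.imwrite("pics/w0.png",c["image"][:,:,::-1])
```

```text
0.2 [0.16157267 0.60329112 0.22191671]
[[-6.000e-04 -9.602e-01 -2.795e-01  7.540e-02]
 [ 1.000e+00 -5.000e-04 -6.000e-04  4.000e-04]
 [ 4.000e-04 -2.795e-01  9.602e-01 -1.622e-01]
 [ 0.000e+00  0.000e+00  0.000e+00  1.000e+00]] 298.2523087629158 277.51533683546944 202.18464796470892
```

View pics/w0.png

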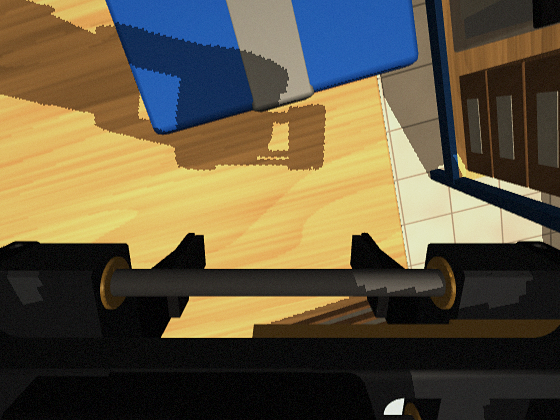

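Run:
```python
import numpy as np
w=np.load("w_top.npy"); X,Y,Z=w[...,0],w[...,1],w[...,2]
print("max z near cols 0-45", np.nanmax(Z[130:250,0:45]), np.nanmin(Y[130:250,0:45]), np.nanmin(X[130:250,0:45]),np.nanmax(X[130:250,0:45]))
print("box",np.nanmax(Z[5:70,130:212]), np.nanmax(Z[10:50,395:425]))
m=(X>.15)&(X<.9)&(abs(Y)<.5); print(np.nanmax(Z[m]))
```

```text
max z near cols 0-45 0.08376561709824693 0.5175969268586156 0.38155006473535946 0.6444738099503171
box 0.055226708303416916 0.07325848042786443
0.15335896809792582
```

{"fn": "move_arm", "kwargs": {
  "moves": [
    {"wz": 7.96},
    {"wz": 7.96},
    {"wz": 7.96},
    {"wz": 7.96},
    {"wz": 7.96},
    {"wz": 7.96},
    {"wz": 7.96},
    {"wz": 7.96}
  ]
}}

```text
schema error: expected keys hand, x, y, z, wx, wy, wz
```

{"fn": "move_arm", "kwargs": {
  "moves": [
    {"hand": 87, "x": 0, "y": 0, "z": 0, "wx": 0, "wy": 0, "wz": 7.96},
    {"hand": 87, "x": 0, "y": 0, "z": 0, "wx": 0, "wy": 0, "wz": 7.96},
    {"hand": 87, "x": 0, "y": 0, "z": 0, "wx": 0, "wy": 0, "wz": 7.96},
    {"hand": 87, "x": 0, "y": 0, "z": 0, "wx": 0, "wy": 0, "wz": 7.96},
    {"hand": 87, "x": 0, "y": 0, "z": 0, "wx": 0, "wy": 0, "wz": 7.96},
    {"hand": 87, "x": 0, "y": 0, "z": 0, "wx": 0, "wy": 0, "wz": 7.96},
    {"hand": 87, "x": 0, "y": 0, "z": 0, "wx": 0, "wy": 0, "wz": 7.96},
    {"hand": 87, "x": 0, "y": 0, "z": 0, "wx": 0, "wy": 0, "wz": 7.96}
  ]
}}

```text
time_s: 1.05
position: [0.1617, 0.6036, 0.2224]
tcp_rot: [[-0.191, 0.982, -0.0], [0.982, 0.191, -0.0], [-0.0, -0.0, -1.0]]
force: [-0.3, 0.4, -0.5]
opening: 1.002
```

{"fn": "move_arm", "kwargs": {
  "moves": [
    {"hand": 87, "x": -0.93, "y": 0.77, "z": 0, "wx": 0, "wy": 0, "wz": 0},
    {"hand": 87, "x": -0.93, "y": 0.77, "z": 0, "wx": 0, "wy": 0, "wz": 0},
    {"hand": 87, "x": -0.93, "y": 0.77, "z": 0, "wx": 0, "wy": 0, "wz": 0},
    {"hand": 87, "x": -0.93, "y": 0.77, "z": 0, "wx": 0, "wy": 0, "wz": 0},
    {"hand": 87, "x": -0.93, "y": 0.77, "z": 0, "wx": 0, "wy": 0, "wz": 0},
    {"hand": 87, "x": -0.93, "y": 0.77, "z": 0, "wx": 0, "wy": 0, "wz": 0},
    {"hand": 87, "x": -0.93, "y": 0.77, "z": 0, "wx": 0, "wy": 0, "wz": 0},
    {"hand": 87, "x": -0.93, "y": 0.77, "z": 0, "wx": 0, "wy": 0, "wz": 0},
    {"hand": 87, "x": -0.93, "y": 0.77, "z": 0, "wx": 0, "wy": 0, "wz": 0},
    {"hand": 87, "x": -0.93, "y": 0.77, "z": 0, "wx": 0, "wy": 0, "wz": 0},
    {"hand": 87, "x": -0.93, "y": 0.77, "z": 0, "wx": 0, "wy": 0, "wz": 0},
    {"hand": 87, "x": -0.93, "y": 0.77, "z": 0, "wx": 0, "wy": 0, "wz": 0},
    {"hand": 87, "x": -0.93, "y": 0.77, "z": 0, "wx": 0, "wy": 0, "wz": 0},
    {"hand": 87, "x": -0.93, "y": 0.77, "z": 0, "wx": 0, "wy": 0, "wz": 0},
    {"hand": 87, "x": -0.93, "y": 0.77, "z": 0, "wx": 0, "wy": 0, "wz": 0},
    {"hand": 87, "x": -0.93, "y": 0.77, "z": 0, "wx": 0, "wy": 0, "wz": 0},
    {"hand": 87, "x": -0.93, "y": 0.77, "z": 0, "wx": 0, "wy": 0, "wz": 0},
    {"hand": 87, "x": -0.93, "y": 0.77, "z": 0, "wx": 0, "wy": 0, "wz": 0},
    {"hand": 87, "x": -0.93, "y": 0.77, "z": 0, "wx": 0, "wy": 0, "wz": 0},
    {"hand": 87, "x": 0, "y": 0, "z": 0, "wx": 0, "wy": 0, "wz": 0}
  ]
}}

```text
time_s: 3.05
position: [0.6105, 0.2395, 0.2223]
tcp_rot: [[-0.192, 0.981, 0.003], [0.981, 0.192, -0.001], [-0.001, 0.003, -1.0]]
force: [0.2, 1.3, 0.7]
opening: 0.997
```

```bash
cat >> h.py <<'E'
def wcap(bot,vision,name):
    s=bot.read_state(); c=vision.capture("wrist")
    T=np.eye(4);T[:3,:3]=s["tcp_rot"];T[:3,3]=s["position"]
    cv2.imwrite(f"pics/{name}.png",c["image"][:,:,::-1])
    w=cloud(c,T@c["hand_eye"]); np.save(f"w_{name}.npy",w); np.save(f"im_{name}.npy",c["image"])
    return w,c["image"].astype(int)
E
python3 - <<'E'
from rig import bot,vision
from h import *
w,im=wcap(bot,vision,"wtray"); print(bot.read_state()["position"],np.abs(bot.read_state()["qvel"]).max())
E
```

```text
[0.60831463 0.24090301 0.2221166 ] 2.322399270504404
```

View pics/wtray.png

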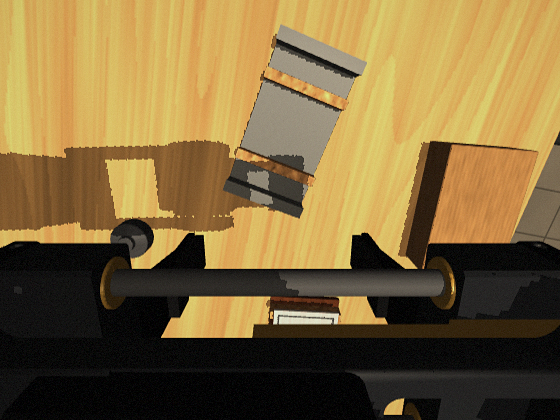

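The tray is fully visible (centre about px 295,122), with strips at (305,90) and (275,165). I'll recapture it settled and fit.

Run:
```python
from rig import bot,vision
from h import *
w,im=wcap(bot,vision,"wtray2"); print(bot.read_state()["position"],np.abs(bot.read_state()["qvel"]).max())
X,Y,Z=w[...,0],w[...,1],w[...,2]
v,u=np.indices(Z.shape); R=(v<225)&(u>210)&(u<380)
print("table",np.nanmedian(Z[(v<220)&(Z<.006)&(Z>-.02)]))
print("all",rect(w[R&(Z>.005)&(Z<.05)]))
k=cv2.connectedComponentsWithStats((R&(Z>.0245)&(Z<.0305)).astype(np.uint8))
for i in range(1,k[0]):
    if k[2][i,4]>100:
        p=w[k[1]==i]; print("strip",len(p),rect(p),np.median(p,0))
k=cv2.connectedComponentsWithStats((R&(Z>.0315)&(Z<.05)).astype(np.uint8))
for i in range(1,k[0]):
    if k[2][i,4]>100:
        p=w[k[1]==i]; print("wall",len(p),rect(p),np.median(p,0))
```

```text
[0.6069586  0.24185013 0.222078  ] 1.7318773897371953
table 5.985964254637266e-05
all (array([615. , 301.8]), array([191.3, 100. ]), 79.71)
strip 1026 (array([623.7, 349. ]), array([12.2, 99.7]), 79.7) [0.62263275 0.34899313 0.02801025]
strip 837 (array([606.5, 254.6]), array([12.2, 99.9]), 79.73) [0.60512856 0.25509901 0.02800896]
wall 1415 (array([630.8, 388.7]), array([14.7, 99.9]), 79.76) [0.62967992 0.38866225 0.03502375]
wall 956 (array([599.2, 215. ]), array([14.7, 99.7]), 79.71) [0.59804439 0.21537492 0.03509421]
```

{"fn": "move_arm", "kwargs": {
  "moves": [
    {"hand": 87, "x": -1, "y": 0.12, "z": 0, "wx": 0, "wy": 0, "wz": 0},
    {"hand": 87, "x": -1, "y": 0.12, "z": 0, "wx": 0, "wy": 0, "wz": 0},
    {"hand": 87, "x": -1, "y": 0.12, "z": 0, "wx": 0, "wy": 0, "wz": 0},
    {"hand": 87, "x": -1, "y": 0.12, "z": 0, "wx": 0, "wy": 0, "wz": 0},
    {"hand": 87, "x": -1, "y": 0.12, "z": 0, "wx": 0, "wy": 0, "wz": 0},
    {"hand": 87, "x": -1, "y": 0.12, "z": 0, "wx": 0, "wy": 0, "wz": 0},
    {"hand": 87, "x": -1, "y": 0.12, "z": 0, "wx": 0, "wy": 0, "wz": 0},
    {"hand": 87, "x": -1, "y": 0.12, "z": 0, "wx": 0, "wy": 0, "wz": 0},
    {"hand": 87, "x": -1, "y": 0.12, "z": 0, "wx": 0, "wy": 0, "wz": 0},
    {"hand": 87, "x": -1, "y": 0.12, "z": 0, "wx": 0, "wy": 0, "wz": 0},
    {"hand": 87, "x": -1, "y": 0.12, "z": 0, "wx": 0, "wy": 0, "wz": 0},
    {"hand": 87, "x": -1, "y": 0.12, "z": 0, "wx": 0, "wy": 0, "wz": 0},
    {"hand": 87, "x": -0.5, "y": 0.12, "z": 0, "wx": 0, "wy": 0, "wz": 0},
    {"hand": 87, "x": 0, "y": 0, "z": 0, "wx": 0, "wy": 0, "wz": 0},
    {"hand": 87, "x": 0, "y": 0, "z": 0, "wx": 0, "wy": 0, "wz": 0},
    {"hand": 87, "x": 0, "y": 0, "z": 0, "wx": 0, "wy": 0, "wz": 0}
  ]
}}

```text
time_s: 4.75
position: [0.706, -0.0546, 0.2225]
tcp_rot: [[-0.198, 0.98, -0.001], [0.98, 0.198, 0.001], [0.001, -0.001, -1.0]]
force: [0.6, -0.2, -0.2]
opening: 0.998
```

Run:
```python
from rig import bot,vision
from h import *
w,im=wcap(bot,vision,"wplate"); print(bot.read_state()["position"],np.abs(bot.read_state()["qvel"]).max())
```

```text
[ 0.70613833 -0.0546915   0.22256454] 0.28257648512104433
```

View pics/wplate.png

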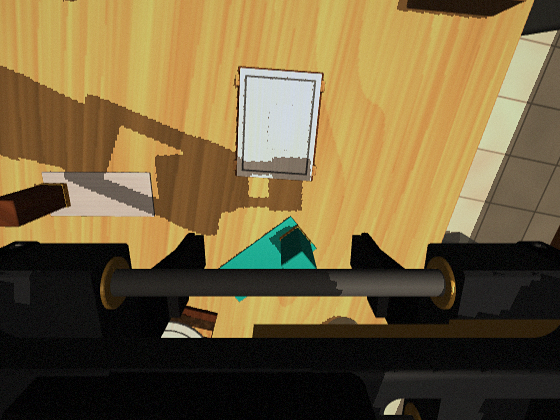

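The plate is fully visible (centre about px 280,123). The spatula is also in view at the left, with its blade at (110,195) and grip at (30,205).

Run:
```python
from h import *
w=np.load("w_wplate.npy");im=np.load("im_wplate.npy").astype(int)
X,Y,Z=w[...,0],w[...,1],w[...,2]
v,u=np.indices(Z.shape)
def rep(n,m):
    k=cv2.connectedComponentsWithStats(m.astype(np.uint8)); i=1+np.argmax(k[2][1:,4]); p=w[k[1]==i]
    print(n,len(p),rect(p),np.median(p,0).round(4))
print("table",np.nanmedian(Z[(v<220)&(Z<.006)&(Z>-.02)]))
R=(v<185)&(u>225)&(u<335)
rep("plate",R&(Z>.0315)&(Z<.035))
rep("plate+rest",R&(Z>.006)&(Z<.04))
R=(v>150)&(v<230)&(u<165)
rep("blade",R&(Z>.0025)&(Z<.006))
rep("grip",R&(Z>.084)&(Z<.088))
```

```text
table 0.00010173159968182577
plate 8231 (array([693.9,   7.9]), array([ 90. , 120.1]), 7.34) [0.6934 0.0121 0.0332]
plate+rest 9009 (array([693.9,   8.3]), array([100.1, 129.2]), 7.43) [0.6933 0.0131 0.0331]
blade 4005 (array([ 480.5, -124.3]), array([140.8,  60.4]), 10.87) [ 0.4891 -0.1197  0.0041]
grip 451 (array([ 431.7, -133. ]), array([21.2, 29.3]), 9.77) [ 0.4331 -0.1341  0.0859]
```

{"fn": "move_arm", "kwargs": {
  "moves": [
    {"hand": 87, "x": 0, "y": 0, "z": 0, "wx": 0, "wy": 0, "wz": 0.55},
    {"hand": 87, "x": -0.086, "y": -0.965, "z": 0, "wx": 0, "wy": 0, "wz": 0},
    {"hand": 87, "x": -0.086, "y": -0.965, "z": 0, "wx": 0, "wy": 0, "wz": 0},
    {"hand": 87, "x": -0.086, "y": -0.965, "z": 0, "wx": 0, "wy": 0, "wz": 0},
    {"hand": 87, "x": -0.086, "y": -0.965, "z": 0, "wx": 0, "wy": 0, "wz": 0},
    {"hand": 87, "x": -0.086, "y": -0.965, "z": 0, "wx": 0, "wy": 0, "wz": 0},
    {"hand": 87, "x": -0.086, "y": -0.965, "z": 0, "wx": 0, "wy": 0, "wz": 0},
    {"hand": 87, "x": -0.086, "y": -0.965, "z": 0, "wx": 0, "wy": 0, "wz": 0},
    {"hand": 87, "x": -0.086, "y": -0.965, "z": 0, "wx": 0, "wy": 0, "wz": 0},
    {"hand": 87, "x": -0.086, "y": -0.965, "z": 0, "wx": 0, "wy": 0, "wz": 0},
    {"hand": 87, "x": -0.086, "y": -0.965, "z": 0, "wx": 0, "wy": 0, "wz": 0},
    {"hand": 87, "x": -0.086, "y": -0.965, "z": 0, "wx": 0, "wy": 0, "wz": 0},
    {"hand": 87, "x": -0.086, "y": -0.965, "z": 0, "wx": 0, "wy": 0, "wz": 0},
    {"hand": 87, "x": 0, "y": 0, "z": 0.98, "wx": 0, "wy": 0, "wz": 0},
    {"hand": 87, "x": 0, "y": 0, "z": 0.98, "wx": 0, "wy": 0, "wz": 0},
    {"hand": 87, "x": 0, "y": 0, "z": 0.98, "wx": 0, "wy": 0, "wz": 0},
    {"hand": 87, "x": 0, "y": 0, "z": 0.98, "wx": 0, "wy": 0, "wz": 0},
    {"hand": 87, "x": 0, "y": 0, "z": 0.98, "wx": 0, "wy": 0, "wz": 0},
    {"hand": 87, "x": 0, "y": 0, "z": 0, "wx": 0, "wy": 0, "wz": 0},
    {"hand": 87, "x": 0, "y": 0, "z": 0, "wx": 0, "wy": 0, "wz": 0}
  ]
}}

```text
time_s: 6.8
position: [0.4272, -0.1356, 0.1003]
tcp_rot: [[-0.187, 0.982, -0.0], [0.982, 0.187, 0.0], [0.0, -0.0, -1.0]]
force: [0.1, 0.1, -0.5]
opening: 0.999
```

Run:
```python
from rig import bot,vision
from h import *
w,im=wcap(bot,vision,"wsp"); s=bot.read_state();print(s["position"],np.abs(s["qvel"]).max(),s["tcp_rot"].round(4))
X,Y,Z=w[...,0],w[...,1],w[...,2]
m=(Z>.08)&(Z<.088)&(abs(X-.4265)<.03)&(abs(Y+.1347)<.03); print(m.sum(), rect(w[m]) if m.sum()>5 else "")
```

```text
[ 0.4277051  -0.13599574  0.10084571] 1.0841766248413875 [[-1.871e-01  9.823e-01  1.200e-03]
 [ 9.823e-01  1.871e-01 -7.000e-04]
 [-9.000e-04  1.000e-03 -1.000e+00]]
2105 (array([ 425.8, -134.5]), array([30. , 30.6]), 11.39)
```

View pics/wsp.png

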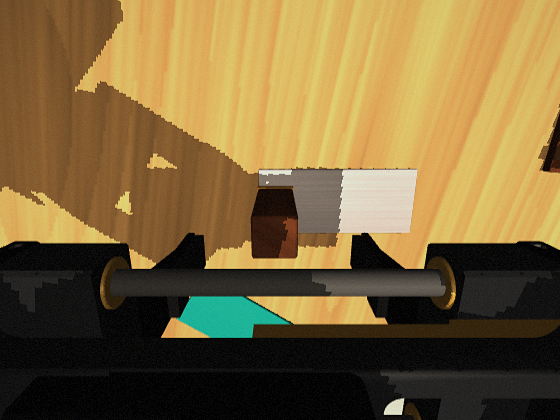

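{"fn": "move_arm", "kwargs": {
  "moves": [
    {"hand": 87, "x": 0.04, "y": -0.04, "z": 0.6, "wx": 0, "wy": 0, "wz": 0},
    {"hand": 87, "x": 0, "y": 0, "z": 0.6, "wx": 0, "wy": 0, "wz": 0},
    {"hand": 87, "x": 0, "y": 0, "z": 0.6, "wx": 0, "wy": 0, "wz": 0},
    {"hand": 87, "x": 0, "y": 0, "z": 0.57, "wx": 0, "wy": 0, "wz": 0},
    {"hand": 87, "x": 0, "y": 0, "z": 0, "wx": 0, "wy": 0, "wz": 0},
    {"hand": 20, "x": 0, "y": 0, "z": 0, "wx": 0, "wy": 0, "wz": 0},
    {"hand": 20, "x": 0, "y": 0, "z": 0, "wx": 0, "wy": 0, "wz": 0},
    {"hand": 20, "x": 0, "y": 0, "z": 0, "wx": 0, "wy": 0, "wz": 0},
    {"hand": 20, "x": 0, "y": 0, "z": 0, "wx": 0, "wy": 0, "wz": 0},
    {"hand": 20, "x": 0, "y": 0, "z": 0, "wx": 0, "wy": 0, "wz": 0},
    {"hand": 20, "x": 0, "y": 0, "z": 0, "wx": 0, "wy": 0, "wz": 0}
  ]
}}

```text
time_s: 7.95
position: [0.426, -0.1351, 0.041]
tcp_rot: [[-0.187, 0.982, 0.0], [0.982, 0.187, -0.0], [-0.0, 0.0, -1.0]]
force: [0.3, 0.6, -0.3]
opening: 0.535
```

{"fn": "move_arm", "kwargs": {
  "moves": [
    {"hand": 15, "x": 0, "y": 0, "z": 0, "wx": 0, "wy": 0, "wz": 0},
    {"hand": 15, "x": 0, "y": 0, "z": 0, "wx": 0, "wy": 0, "wz": 0},
    {"hand": 15, "x": 0, "y": 0, "z": 0, "wx": 0, "wy": 0, "wz": 0},
    {"hand": 15, "x": 0, "y": 0, "z": 0, "wx": 0, "wy": 0, "wz": 0}
  ]
}}

```text
time_s: 8.35
position: [0.4257, -0.135, 0.0408]
tcp_rot: [[-0.187, 0.982, -0.0], [0.982, 0.187, 0.0], [0.0, -0.0, -1.0]]
force: [-0.7, -0.2, 1.0]
opening: 0.337
```

{"fn": "move_arm", "kwargs": {
  "moves": [
    {"hand": 15, "x": 0, "y": 0, "z": -0.32, "wx": 0, "wy": 0, "wz": 0},
    {"hand": 15, "x": 0, "y": 0, "z": -0.32, "wx": 0, "wy": 0, "wz": 0},
    {"hand": 15, "x": 0, "y": 0, "z": 0, "wx": 0, "wy": 0, "wz": 1.7},
    {"hand": 15, "x": 0, "y": 0, "z": 0, "wx": 0, "wy": 0, "wz": 1.7},
    {"hand": 15, "x": 0, "y": 0, "z": 0, "wx": 0, "wy": 0, "wz": 0},
    {"hand": 15, "x": 0, "y": 0, "z": 0, "wx": 0, "wy": 0, "wz": 0},
    {"hand": 15, "x": 0, "y": 0, "z": 0, "wx": 0, "wy": 0, "wz": 0}
  ]
}}

```text
time_s: 9.05
position: [0.4258, -0.135, 0.0566]
tcp_rot: [[-0.128, 0.992, -0.0], [0.992, 0.128, 0.0], [0.0, -0.0, -1.0]]
force: [-0.3, 0.1, -1.8]
opening: 0.34
```

```bash
cat >> h.py <<'E'
def blade(w,s,zlo,zhi):
    # blade points in tool frame
    p=(w-s["position"])@s["tcp_rot"]
    return p
E
python3 - <<'E'
from rig import bot,vision
from h import *
s=bot.read_state(); w,im=wcap(bot,vision,"wlift");print(s["position"],np.abs(s["qvel"]).max(),s["tcp_rot"].round(4), s["opening"])
p=(w-s["position"])@s["tcp_rot"]   # tool frame
np.save("p.npy",p)
m=(p[...,2]>.03)&(p[...,2]<.046)&(abs(p[...,0])<.05)&(p[...,1]<.15)&(p[...,1]>-.06)
q=p[m]; print(len(q),rect(q))
q2=q[np.abs(q[:,2]-np.median(q[:,2]))<.004]
A=np.c_[q2[:,:2],np.ones(len(q2))]; print("plane tool z:",np.linalg.lstsq(A,q2[:,2],rcond=None)[0], rect(q2), np.median(q2,0))
wz=w[m][:,2]; print(np.percentile(wz,[5,50,95]))
E
```

```text
[ 0.42576059 -0.13500752  0.05661776] 0.1168816905518455 [[-1.283e-01  9.917e-01 -4.000e-04]
 [ 9.917e-01  1.283e-01  3.000e-04]
 [ 3.000e-04 -4.000e-04 -1.000e+00]] 0.3398284715490147
10205 (array([ 1.5, 56.1]), array([140.7,  58.4]), 89.88)
plane tool z: [ 5.28400143e-03 -5.16340066e-06  3.65799680e-02] (array([ 1.5, 56.1]), array([140.7,  58.4]), 89.88) [0.01262236 0.06636076 0.03662672]
[0.01886802 0.01997467 0.02105518]
```

View pics/wlift.png

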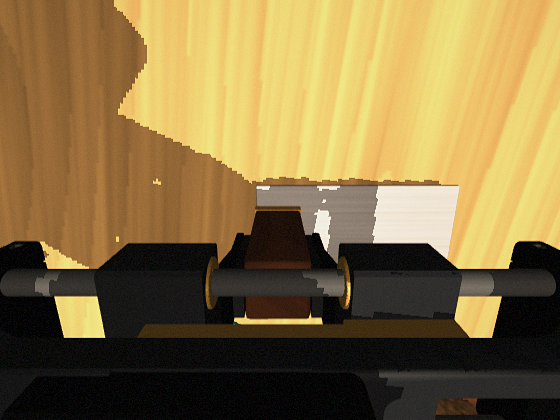

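{"fn": "move_arm", "kwargs": {
  "moves": [
    {"hand": 15, "x": 0.6, "y": 0, "z": 0, "wx": 0, "wy": 0, "wz": 0},
    {"hand": 15, "x": 0.6, "y": 0, "z": 0, "wx": 0, "wy": 0, "wz": 0},
    {"hand": 15, "x": 0.6, "y": 0, "z": 0, "wx": 0, "wy": 0, "wz": 0},
    {"hand": 15, "x": 0.6, "y": 0, "z": 0, "wx": 0, "wy": 0, "wz": 0},
    {"hand": 15, "x": 0.6, "y": 0, "z": 0, "wx": 0, "wy": 0, "wz": 0},
    {"hand": 15, "x": 0.6, "y": 0, "z": 0, "wx": 0, "wy": 0, "wz": 0},
    {"hand": 15, "x": 0.67, "y": 0, "z": 0, "wx": 0, "wy": 0, "wz": 0},
    {"hand": 15, "x": 0, "y": 0.6, "z": 0, "wx": 0, "wy": 0, "wz": 0},
    {"hand": 15, "x": 0, "y": 0.6, "z": 0, "wx": 0, "wy": 0, "wz": 0},
    {"hand": 15, "x": 0, "y": 0.6, "z": 0, "wx": 0, "wy": 0, "wz": 0},
    {"hand": 15, "x": 0, "y": 0.6, "z": 0, "wx": 0, "wy": 0, "wz": 0},
    {"hand": 15, "x": 0, "y": 0.6, "z": 0, "wx": 0, "wy": 0, "wz": 0},
    {"hand": 15, "x": 0, "y": 0, "z": 0, "wx": 0, "wy": 0, "wz": 0},
    {"hand": 15, "x": 0, "y": 0, "z": 0, "wx": 0, "wy": 0, "wz": 0},
    {"hand": 15, "x": 0, "y": 0, "z": 0, "wx": 0, "wy": 0, "wz": 0}
  ]
}}

```text
time_s: 10.6
position: [0.4846, -0.0187, 0.0566]
tcp_rot: [[-0.129, 0.992, -0.003], [0.992, 0.129, 0.001], [0.001, -0.003, -1.0]]
force: [0.4, 0.2, -1.7]
opening: 0.347
```

Run:
```python
from rig import bot,vision
from h import *
s=bot.read_state(); w,im=wcap(bot,vision,"wpre");print(s["position"],np.abs(s["qvel"]).max(),s["tcp_rot"].round(4), s["opening"])
p=(w-s["position"])@s["tcp_rot"]
m=(p[...,2]>.034)&(p[...,2]<.039)&(abs(p[...,0])<.05)&(p[...,1]<.14)&(p[...,1]>-.06)
print("blade tool",rect(p[m]))
X,Y,Z=w[...,0],w[...,1],w[...,2]
m=(Z>.031)&(Z<.035)&(X>.6)&(X<.8)&(abs(Y)<.1); print("plate w",rect(w[m]),"tool",rect(p[m]))
d=np.array([.6939,.0080])-s["position"][:2]; print("plate in tool", s["tcp_rot"][:2,:2].T@d)
```

```text
[ 0.48461988 -0.01871779  0.05657367] 0.4375594479713321 [[-1.289e-01  9.917e-01 -2.800e-03]
 [ 9.917e-01  1.289e-01  7.000e-04]
 [ 1.100e-03 -2.700e-03 -1.000e+00]] 0.3470329961529706
blade tool (array([ 1.6, 56.6]), array([140.7,  58.4]), 89.77)
plate w (array([651.9,  25.7]), array([25.4, 74.3]), 21.53) tool (array([ 22.4, 171.7]), array([25.4, 74.3]), 75.87)
plate in tool [-0.00047283  0.21097742]
```

View pics/wpre.png

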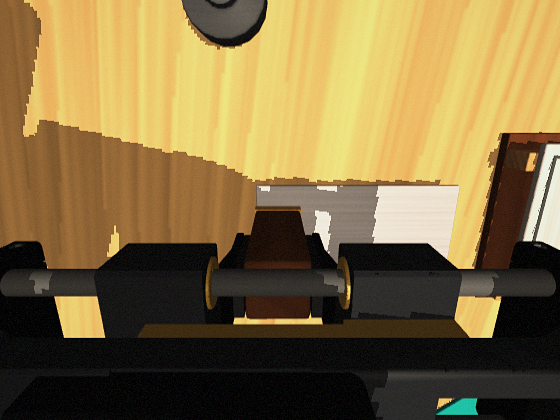

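Blade and plate are aligned within about 1 mm, so I'm inserting now.

{"fn": "move_arm", "kwargs": {
  "moves": [
    {"hand": 15, "x": -0.02, "y": 0.45, "z": 0, "wx": 0, "wy": 0, "wz": 0},
    {"hand": 15, "x": -0.02, "y": 0.45, "z": 0, "wx": 0, "wy": 0, "wz": 0},
    {"hand": 15, "x": 0, "y": 0.45, "z": 0, "wx": 0, "wy": 0, "wz": 0},
    {"hand": 15, "x": 0, "y": 0.45, "z": 0, "wx": 0, "wy": 0, "wz": 0},
    {"hand": 15, "x": 0, "y": 0.45, "z": 0, "wx": 0, "wy": 0, "wz": 0},
    {"hand": 15, "x": 0, "y": 0.45, "z": 0, "wx": 0, "wy": 0, "wz": 0},
    {"hand": 15, "x": 0, "y": 0.45, "z": 0, "wx": 0, "wy": 0, "wz": 0},
    {"hand": 15, "x": 0, "y": 0.45, "z": 0, "wx": 0, "wy": 0, "wz": 0},
    {"hand": 15, "x": 0, "y": 0.45, "z": 0, "wx": 0, "wy": 0, "wz": 0},
    {"hand": 15, "x": 0, "y": 0.45, "z": 0, "wx": 0, "wy": 0, "wz": 0},
    {"hand": 15, "x": 0, "y": 0.45, "z": 0, "wx": 0, "wy": 0, "wz": 0},
    {"hand": 15, "x": 0, "y": 0.45, "z": 0, "wx": 0, "wy": 0, "wz": 0},
    {"hand": 15, "x": 0, "y": 0, "z": 0, "wx": 0, "wy": 0, "wz": 0},
    {"hand": 15, "x": 0, "y": 0, "z": 0, "wx": 0, "wy": 0, "wz": 0},
    {"hand": 15, "x": 0, "y": 0, "z": 0, "wx": 0, "wy": 0, "wz": 0}
  ]
}}

```text
time_s: 12.15
position: [0.6196, -0.0032, 0.0565]
tcp_rot: [[-0.128, 0.992, -0.002], [0.992, 0.128, 0.0], [0.0, -0.002, -1.0]]
force: [-0.5, -0.3, -2.1]
opening: 0.341
```

Run:
```python
from rig import bot,vision
from h import *
s=bot.read_state(); w,im=wcap(bot,vision,"win");print(s["position"],np.abs(s["qvel"]).max(),s["tcp_rot"].round(4), s["opening"],s["force"])
X,Y,Z=w[...,0],w[...,1],w[...,2]
p=(w-s["position"])@s["tcp_rot"]
m=(Z>.0315)&(Z<.035)&(X>.6)&(X<.8)&(abs(Y)<.1); print("plate w",rect(w[m]),"tool",rect(p[m]),p[m].min(0),p[m].max(0))
d=np.array([.6939,.0080])-s["position"][:2]; print("plate in tool", s["tcp_rot"][:2,:2].T@d)
```

```text
[ 0.61960678 -0.00316045  0.0565238 ] 0.2577511381365221 [[-1.283e-01  9.917e-01 -1.800e-03]
 [ 9.917e-01  1.283e-01  3.000e-04]
 [ 5.000e-04 -1.700e-03 -1.000e+00]] 0.3410859164786277 [-0.46786068 -0.32657352 -2.12895153]
plate w (array([670.3,  23.7]), array([133.4,  82.6]), 7.32) tool (array([20.2, 53.7]), array([ 82.6, 133.4]), 0.05) [-0.02113698 -0.01294956  0.02136193] [0.0614686  0.12042989 0.0249729 ]
plate in tool [0.0015364 0.075111 ]
```

View pics/win.png

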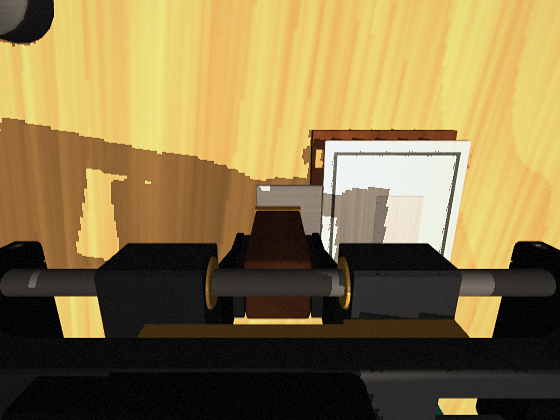

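{"fn": "move_arm", "kwargs": {
  "moves": [
    {"hand": 15, "x": 0, "y": 0, "z": -0.1, "wx": 0, "wy": 0, "wz": 0},
    {"hand": 15, "x": 0, "y": 0, "z": -0.1, "wx": 0, "wy": 0, "wz": 0},
    {"hand": 15, "x": 0, "y": 0, "z": -0.1, "wx": 0, "wy": 0, "wz": 0},
    {"hand": 15, "x": 0, "y": 0, "z": -0.1, "wx": 0, "wy": 0, "wz": 0},
    {"hand": 15, "x": 0, "y": 0, "z": -0.1, "wx": 0, "wy": 0, "wz": 0},
    {"hand": 15, "x": 0, "y": 0, "z": -0.2, "wx": 0, "wy": 0, "wz": 0},
    {"hand": 15, "x": 0, "y": 0, "z": -0.2, "wx": 0, "wy": 0, "wz": 0},
    {"hand": 15, "x": 0, "y": 0, "z": -0.2, "wx": 0, "wy": 0, "wz": 0},
    {"hand": 15, "x": 0, "y": 0, "z": -0.2, "wx": 0, "wy": 0, "wz": 0},
    {"hand": 15, "x": 0, "y": 0, "z": -0.2, "wx": 0, "wy": 0, "wz": 0},
    {"hand": 15, "x": 0, "y": 0, "z": -0.2, "wx": 0, "wy": 0, "wz": 0},
    {"hand": 15, "x": 0, "y": 0, "z": -0.2, "wx": 0, "wy": 0, "wz": 0},
    {"hand": 15, "x": 0, "y": 0, "z": -0.1, "wx": 0, "wy": 0, "wz": 0},
    {"hand": 15, "x": 0, "y": 0, "z": 0, "wx": 0, "wy": 0, "wz": 0},
    {"hand": 15, "x": 0, "y": 0, "z": 0, "wx": 0, "wy": 0, "wz": 0},
    {"hand": 15, "x": 0, "y": 0, "z": 0, "wx": 0, "wy": 0, "wz": 0}
  ]
}}

```text
time_s: 13.8
position: [0.6203, -0.0032, 0.1065]
tcp_rot: [[-0.128, 0.992, -0.001], [0.992, 0.128, 0.0], [0.0, -0.001, -1.0]]
force: [-0.7, -0.9, -3.4]
opening: 0.344
```

```bash
cat > chk.py <<'E'
import sys
from rig import bot,vision
from h import *
s=bot.read_state(); w,im=wcap(bot,vision,sys.argv[1]);print(s["time_s"],s["position"],np.abs(s["qvel"]).max(),s["tcp_rot"].round(4), s["opening"],s["force"])
p=(w-s["position"])@s["tcp_rot"]
m=(p[...,2]>.026)&(p[...,2]<.0345)&(p[...,1]>.033)&(p[...,1]<.14)&(p[...,0]>-.03)&(p[...,0]<.09)
q=p[m]
if len(q)>200:
    med=np.median(q[:,2]); q=q[abs(q[:,2]-med)<.0025]
    A=np.c_[q[:,:2],np.ones(len(q))]; print("plate plane",np.linalg.lstsq(A,q[:,2],rcond=None)[0],"min",q.min(0),"max",q.max(0),len(q))
    # edges: far edge (max y) and +x edge fits
    xs=[];
    for x in np.arange(-.01,.055,.005):
        k=q[abs(q[:,0]-x)<.002]; xs.append((x,k[:,1].max())) if len(k) else 0
    xs=np.array(xs); f=np.polyfit(xs[:,0],xs[:,1],1); print("far edge slope deg",np.degrees(np.arctan(f[0])),"at x=0:",f[1])
    ys=[]
    for y in np.arange(.045,.11,.005):
        k=q[abs(q[:,1]-y)<.002]; ys.append((y,k[:,0].max())) if len(k) else 0
    ys=np.array(ys); g=np.polyfit(ys[:,0],ys[:,1],1); print("+x edge slope deg",np.degrees(np.arctan(g[0])),"at y=.075:",np.polyval(g,.075))
m=(p[...,2]>.035)&(p[...,2]<.039)&(abs(p[...,0])<.05)&(p[...,1]<.14)&(p[...,1]>-.06)
if m.sum()>100: print("blade tool",rect(p[m]),np.median(p[m],0))
E
python3 chk.py wup
```

```text
13.8 [ 0.6203141  -0.00322657  0.10648878] 0.09342905053296484 [[-1.283e-01  9.917e-01 -7.000e-04]
 [ 9.917e-01  1.283e-01  1.000e-04]
 [ 2.000e-04 -7.000e-04 -1.000e+00]] 0.3443675602644231 [-0.69855686 -0.93567899 -3.4427085 ]
plate plane [ 0.00358817 -0.00024997  0.03153604] min [-0.02590669  0.03300456  0.02922083] max [0.06197335 0.1193997  0.03404493] 13554
far edge slope deg 0.10576804865844883 at x=0: 0.11887703043463792
+x edge slope deg -0.07593597772302245 at y=.075: 0.0619189368159753
blade tool (array([10.3, 56.9]), array([ 54.3, 144.3]), 6.13) [0.01941294 0.01955051 0.0367268 ]
```

View pics/wup.png

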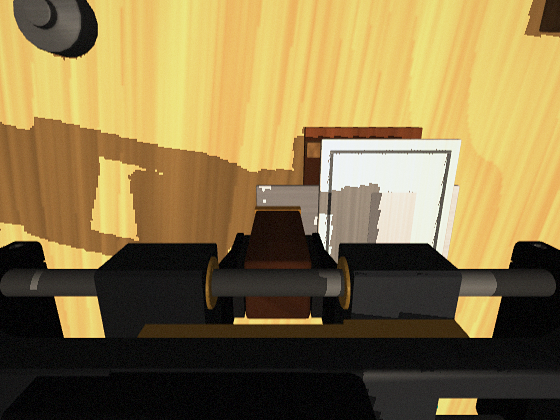

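Run:
```python
import numpy as np
w=np.load("w_top.npy"); q=w[210:242,213:245].reshape(-1,3); q=q[q[:,2]>.005]; print(q[:,2].max(),q.min(0),q.max(0))
```

```text
0.03488672581996588 [0.41042229 0.09595372 0.00678663] [0.45754734 0.14551733 0.03488673]
```

{"fn": "move_arm", "kwargs": {
  "moves": [
    {"hand": 15, "x": 0, "y": 0, "z": 0, "wx": 0, "wy": 0, "wz": 1.5},
    {"hand": 15, "x": 0, "y": 0, "z": 0, "wx": 0, "wy": 0, "wz": 3},
    {"hand": 15, "x": 0, "y": 0, "z": 0, "wx": 0, "wy": 0, "wz": 3},
    {"hand": 15, "x": 0, "y": 0, "z": 0, "wx": 0, "wy": 0, "wz": 3},
    {"hand": 15, "x": 0, "y": 0, "z": 0, "wx": 0, "wy": 0, "wz": 3},
    {"hand": 15, "x": 0, "y": 0, "z": 0, "wx": 0, "wy": 0, "wz": 2.65},
    {"hand": 15, "x": 0, "y": 0, "z": 0, "wx": 0, "wy": 0, "wz": 1.5},
    {"hand": 15, "x": 0, "y": 0, "z": 0, "wx": 0, "wy": 0, "wz": 0},
    {"hand": 15, "x": 0, "y": 0, "z": 0, "wx": 0, "wy": 0, "wz": 0}
  ]
}}

```text
time_s: 14.75
position: [0.6205, -0.0032, 0.1067]
tcp_rot: [[0.178, 0.984, -0.0], [0.984, -0.178, 0.0], [0.0, -0.0, -1.0]]
force: [-0.6, -0.9, -3.6]
opening: 0.346
```

{"fn": "move_arm", "kwargs": {
  "moves": [
    {"hand": 15, "x": 0.25, "y": -0.11, "z": 0, "wx": 0, "wy": 0, "wz": 0},
    {"hand": 15, "x": 0.4, "y": -0.18, "z": 0, "wx": 0, "wy": 0, "wz": 0},
    {"hand": 15, "x": 0.5, "y": -0.225, "z": 0, "wx": 0, "wy": 0, "wz": 0},
    {"hand": 15, "x": 0.5, "y": -0.225, "z": 0, "wx": 0, "wy": 0, "wz": 0},
    {"hand": 15, "x": 0.5, "y": -0.225, "z": 0, "wx": 0, "wy": 0, "wz": 0},
    {"hand": 15, "x": 0.5, "y": -0.225, "z": 0, "wx": 0, "wy": 0, "wz": 0},
    {"hand": 15, "x": 0.5, "y": -0.225, "z": 0, "wx": 0, "wy": 0, "wz": 0},
    {"hand": 15, "x": 0.5, "y": -0.225, "z": 0, "wx": 0, "wy": 0, "wz": 0},
    {"hand": 15, "x": 0.5, "y": -0.225, "z": 0, "wx": 0, "wy": 0, "wz": 0},
    {"hand": 15, "x": 0.5, "y": -0.225, "z": 0, "wx": 0, "wy": 0, "wz": 0},
    {"hand": 15, "x": 0.5, "y": -0.225, "z": 0, "wx": 0, "wy": 0, "wz": 0},
    {"hand": 15, "x": 0.5, "y": -0.225, "z": 0, "wx": 0, "wy": 0, "wz": 0},
    {"hand": 15, "x": 0.5, "y": -0.225, "z": 0, "wx": 0, "wy": 0, "wz": 0},
    {"hand": 15, "x": 0.5, "y": -0.225, "z": 0, "wx": 0, "wy": 0, "wz": 0},
    {"hand": 15, "x": 0.5, "y": -0.225, "z": 0, "wx": 0, "wy": 0, "wz": 0},
    {"hand": 15, "x": 0.5, "y": -0.225, "z": 0, "wx": 0, "wy": 0, "wz": 0},
    {"hand": 15, "x": 0.5, "y": -0.225, "z": 0, "wx": 0, "wy": 0, "wz": 0},
    {"hand": 15, "x": 0.5, "y": -0.225, "z": 0, "wx": 0, "wy": 0, "wz": 0},
    {"hand": 15, "x": 0.5, "y": -0.225, "z": 0, "wx": 0, "wy": 0, "wz": 0},
    {"hand": 15, "x": 0.5, "y": -0.225, "z": 0, "wx": 0, "wy": 0, "wz": 0}
  ]
}}

```text
time_s: 16.75
position: [0.5566, 0.2546, 0.1068]
tcp_rot: [[0.178, 0.984, -0.0], [0.984, -0.178, 0.0], [0.0, -0.0, -1.0]]
force: [-0.4, 0.5, -4.1]
opening: 0.339
```

{"fn": "move_arm", "kwargs": {
  "moves": [
    {"hand": 15, "x": 0.5, "y": -0.225, "z": 0, "wx": 0, "wy": 0, "wz": 0},
    {"hand": 15, "x": 0.5, "y": -0.225, "z": 0, "wx": 0, "wy": 0, "wz": 0},
    {"hand": 15, "x": 0.5, "y": -0.225, "z": 0, "wx": 0, "wy": 0, "wz": 0},
    {"hand": 15, "x": 0.4, "y": -0.18, "z": 0, "wx": 0, "wy": 0, "wz": 0},
    {"hand": 15, "x": 0.25, "y": -0.11, "z": 0, "wx": 0, "wy": 0, "wz": 0},
    {"hand": 15, "x": 0.1, "y": -0.05, "z": 0, "wx": 0, "wy": 0, "wz": 0},
    {"hand": 15, "x": 0, "y": 0, "z": 0, "wx": 0, "wy": 0, "wz": 0},
    {"hand": 15, "x": 0, "y": 0, "z": 0, "wx": 0, "wy": 0, "wz": 0},
    {"hand": 15, "x": 0, "y": 0, "z": 0, "wx": 0, "wy": 0, "wz": 0}
  ]
}}

```text
time_s: 17.65
position: [0.5422, 0.3128, 0.1068]
tcp_rot: [[0.179, 0.984, -0.0], [0.984, -0.179, -0.0], [-0.0, -0.0, -1.0]]
force: [1.0, -0.7, -4.1]
opening: 0.341
```

```bash
python3 chk.py wover
```

```text
17.65 [0.54218129 0.31277816 0.10678512] 0.1882027788207599 [[ 1.792e-01  9.838e-01 -0.000e+00]
 [ 9.838e-01 -1.792e-01 -2.000e-04]
 [-2.000e-04 -0.000e+00 -1.000e+00]] 0.34119635281696276 [ 0.96689351 -0.66929684 -4.06042433]
plate plane [ 0.00376738 -0.00037882  0.03154806] min [-0.02496525  0.03300011  0.02916703] max [0.06239441 0.11930386 0.03400115] 13552
far edge slope deg 0.0790396539502767 at x=0: 0.1187518923237448
+x edge slope deg -0.021069641044230356 at y=.075: 0.06229614744953116
blade tool (array([10.3, 57.1]), array([ 54.2, 144.6]), 5.75) [0.01980852 0.0195019  0.0367537 ]
```

View pics/wover.png

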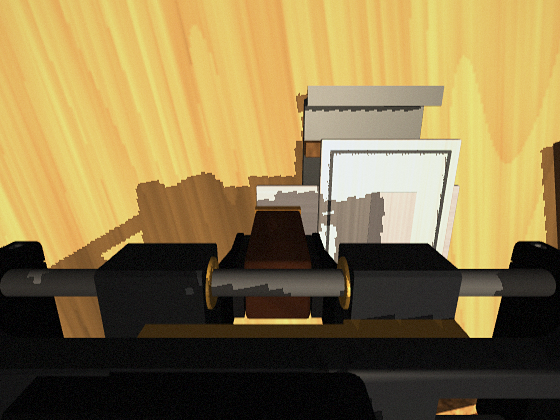

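The plate is over the tray centre within 1 mm and square, so I'm lowering it.

{"fn": "move_arm", "kwargs": {
  "moves": [
    {"hand": 15, "x": 0, "y": 0, "z": 0.1, "wx": 0, "wy": 0, "wz": 0},
    {"hand": 15, "x": 0, "y": 0, "z": 0.2, "wx": 0, "wy": 0, "wz": 0},
    {"hand": 15, "x": 0, "y": 0, "z": 0.2, "wx": 0, "wy": 0, "wz": 0},
    {"hand": 15, "x": 0, "y": 0, "z": 0.2, "wx": 0, "wy": 0, "wz": 0},
    {"hand": 15, "x": 0, "y": 0, "z": 0.2, "wx": 0, "wy": 0, "wz": 0},
    {"hand": 15, "x": 0, "y": 0, "z": 0.2, "wx": 0, "wy": 0, "wz": 0},
    {"hand": 15, "x": 0, "y": 0, "z": 0.2, "wx": 0, "wy": 0, "wz": 0},
    {"hand": 15, "x": 0, "y": 0, "z": 0.1, "wx": 0, "wy": 0, "wz": 0},
    {"hand": 15, "x": 0, "y": 0, "z": 0.1, "wx": 0, "wy": 0, "wz": 0},
    {"hand": 15, "x": 0, "y": 0, "z": 0.1, "wx": 0, "wy": 0, "wz": 0},
    {"hand": 15, "x": 0, "y": 0, "z": 0.1, "wx": 0, "wy": 0, "wz": 0},
    {"hand": 15, "x": 0, "y": 0, "z": 0.1, "wx": 0, "wy": 0, "wz": 0},
    {"hand": 15, "x": 0, "y": 0, "z": 0.1, "wx": 0, "wy": 0, "wz": 0},
    {"hand": 15, "x": 0, "y": 0, "z": 0.1, "wx": 0, "wy": 0, "wz": 0},
    {"hand": 15, "x": 0, "y": 0, "z": 0, "wx": 0, "wy": 0, "wz": 0},
    {"hand": 15, "x": 0, "y": 0, "z": 0, "wx": 0, "wy": 0, "wz": 0},
    {"hand": 15, "x": 0, "y": 0, "z": 0, "wx": 0, "wy": 0, "wz": 0}
  ]
}}

```text
time_s: 19.4
position: [0.5421, 0.3134, 0.0569]
tcp_rot: [[0.178, 0.984, 0.0], [0.984, -0.178, 0.0], [0.0, 0.0, -1.0]]
force: [-0.3, 0.2, -2.3]
opening: 0.343
```

```bash
sed -i 's/(p\[...,2\]>.026)&(p\[...,2\]<.0345)/(p[...,2]>.018)\&(p[...,2]<.0345)/' chk.py; python3 chk.py wdown
```

```text
19.4 [0.54208944 0.31341806 0.0569409 ] 0.07861480786641213 [[ 1.784e-01  9.840e-01  3.000e-04]
 [ 9.840e-01 -1.784e-01  1.000e-04]
 [ 2.000e-04  3.000e-04 -1.000e+00]] 0.34315804975164327 [-0.30844353  0.20323382 -2.27617318]
plate plane [-0.0119934  -0.00105831  0.0240672 ] min [-0.02148674  0.03300784  0.02114544] max [0.08990353 0.12404324 0.02588753] 15799
far edge slope deg -0.35391373512055496 at x=0: 0.11909180062199569
+x edge slope deg -0.04836206041461753 at y=.075: 0.0898701316637417
blade tool (array([22.3,  8.1]), array([54.5, 44.8]), 0.17) [0.02096433 0.01541505 0.03679295]
```

View pics/wdown.png

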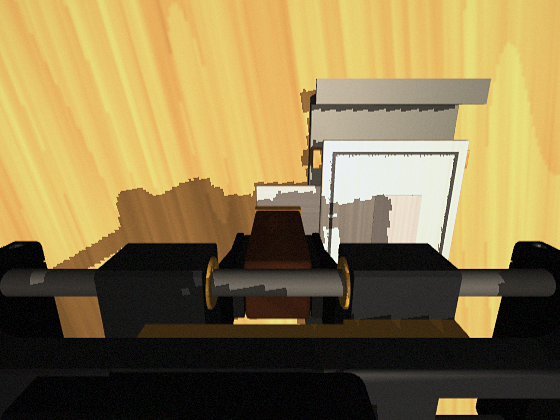

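{"fn": "move_arm", "kwargs": {
  "moves": [
    {"hand": 15, "x": 0, "y": -0.1, "z": 0, "wx": 0, "wy": 0, "wz": 0},
    {"hand": 15, "x": 0, "y": -0.3, "z": 0, "wx": 0, "wy": 0, "wz": 0},
    {"hand": 15, "x": 0, "y": -0.4, "z": 0, "wx": 0, "wy": 0, "wz": 0},
    {"hand": 15, "x": 0, "y": -0.4, "z": 0, "wx": 0, "wy": 0, "wz": 0},
    {"hand": 15, "x": 0, "y": -0.4, "z": 0, "wx": 0, "wy": 0, "wz": 0},
    {"hand": 15, "x": 0, "y": -0.4, "z": 0, "wx": 0, "wy": 0, "wz": 0},
    {"hand": 15, "x": 0, "y": -0.4, "z": 0, "wx": 0, "wy": 0, "wz": 0},
    {"hand": 15, "x": 0, "y": -0.4, "z": 0, "wx": 0, "wy": 0, "wz": 0},
    {"hand": 15, "x": 0, "y": -0.4, "z": 0, "wx": 0, "wy": 0, "wz": 0},
    {"hand": 15, "x": 0, "y": -0.4, "z": 0, "wx": 0, "wy": 0, "wz": 0},
    {"hand": 15, "x": 0, "y": -0.4, "z": 0, "wx": 0, "wy": 0, "wz": 0},
    {"hand": 15, "x": 0, "y": -0.4, "z": 0, "wx": 0, "wy": 0, "wz": 0},
    {"hand": 15, "x": 0, "y": -0.4, "z": 0, "wx": 0, "wy": 0, "wz": 0},
    {"hand": 15, "x": 0, "y": -0.4, "z": 0, "wx": 0, "wy": 0, "wz": 0},
    {"hand": 15, "x": 0, "y": -0.4, "z": 0, "wx": 0, "wy": 0, "wz": 0},
    {"hand": 15, "x": 0, "y": -0.4, "z": 0, "wx": 0, "wy": 0, "wz": 0},
    {"hand": 15, "x": 0, "y": 0, "z": 0, "wx": 0, "wy": 0, "wz": 0},
    {"hand": 15, "x": 0, "y": 0, "z": 0, "wx": 0, "wy": 0, "wz": 0}
  ]
}}

```text
time_s: 21.25
position: [0.3945, 0.3403, 0.0569]
tcp_rot: [[0.178, 0.984, 0.001], [0.984, -0.178, 0.0], [0.0, 0.001, -1.0]]
force: [-0.1, -0.7, -2.5]
opening: 0.34
```

```bash
python3 chk.py wout
python3 - <<'E'
from h import *
w=np.load("w_wout.npy"); X,Y,Z=w[...,0],w[...,1],w[...,2]
m=(Z>.0315)&(Z<.0341)&(X>.5)&(X<.72)&(Y>.22)&(Y<.365); print(rect(w[m]))
E
```

```text
21.25 [0.39446534 0.34034468 0.05686504] 1.0635437331800572 [[ 1.78e-01  9.84e-01  7.00e-04]
 [ 9.84e-01 -1.78e-01  2.00e-04]
 [ 3.00e-04  6.00e-04 -1.00e+00]] 0.3397185918551799 [-0.05799352 -0.71590475 -2.46708545]
blade tool (array([ 1.6, 56.4]), array([140.6,  58.8]), 89.88) [0.01264063 0.0668983  0.0366622 ]
(array([574.8, 324.9]), array([13.1, 60.6]), 4.07)
```

View pics/wout.png

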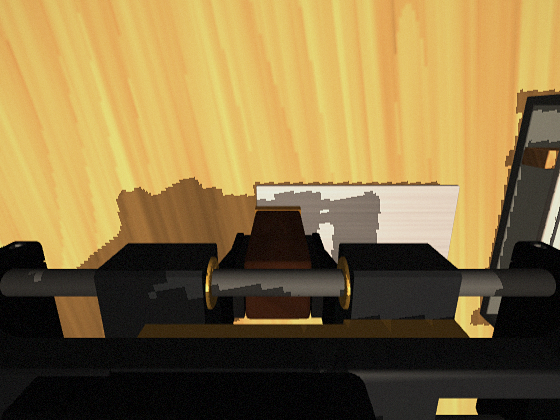

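{"fn": "move_arm", "kwargs": {
  "moves": [
    {"hand": 15, "x": 0, "y": 0, "z": 0.2, "wx": 0, "wy": 0, "wz": 0},
    {"hand": 15, "x": 0, "y": 0, "z": 0.2, "wx": 0, "wy": 0, "wz": 0},
    {"hand": 15, "x": 0, "y": 0, "z": 0.15, "wx": 0, "wy": 0, "wz": 0},
    {"hand": 15, "x": 0, "y": 0, "z": 0.06, "wx": 0, "wy": 0, "wz": 0},
    {"hand": 15, "x": 0, "y": 0, "z": 0.03, "wx": 0, "wy": 0, "wz": 0},
    {"hand": 15, "x": 0, "y": 0, "z": 0, "wx": 0, "wy": 0, "wz": 0},
    {"hand": 15, "x": 0, "y": 0, "z": 0, "wx": 0, "wy": 0, "wz": 0}
  ]
}}

```text
time_s: 22.0
position: [0.3945, 0.3402, 0.0408]
tcp_rot: [[0.178, 0.984, 0.0], [0.984, -0.178, 0.0], [0.0, 0.0, -1.0]]
force: [-0.4, 0.3, -2.2]
opening: 0.344
```

{"fn": "move_arm", "kwargs": {
  "moves": [
    {"hand": 15, "x": 0, "y": 0, "z": 0.015, "wx": 0, "wy": 0, "wz": 0},
    {"hand": 15, "x": 0, "y": 0, "z": 0, "wx": 0, "wy": 0, "wz": 0},
    {"hand": 87, "x": 0, "y": 0, "z": 0, "wx": 0, "wy": 0, "wz": 0},
    {"hand": 87, "x": 0, "y": 0, "z": 0, "wx": 0, "wy": 0, "wz": 0},
    {"hand": 87, "x": 0, "y": 0, "z": 0, "wx": 0, "wy": 0, "wz": 0},
    {"hand": 87, "x": 0, "y": 0, "z": 0, "wx": 0, "wy": 0, "wz": 0},
    {"hand": 87, "x": 0, "y": 0, "z": 0, "wx": 0, "wy": 0, "wz": 0},
    {"hand": 87, "x": 0, "y": 0, "z": 0, "wx": 0, "wy": 0, "wz": 0},
    {"hand": 87, "x": 0, "y": 0, "z": 0, "wx": 0, "wy": 0, "wz": 0},
    {"hand": 87, "x": 0, "y": 0, "z": 0, "wx": 0, "wy": 0, "wz": 0}
  ]
}}

```text
time_s: 23.0
position: [0.3944, 0.3401, 0.0404]
tcp_rot: [[0.178, 0.984, -0.0], [0.984, -0.178, -0.0], [-0.0, 0.0, -1.0]]
force: [-0.3, 0.4, 0.4]
opening: 0.957
```

{"fn": "move_arm", "kwargs": {
  "moves": [
    {"hand": 87, "x": 0, "y": 0, "z": -0.5, "wx": 0, "wy": 0, "wz": 0},
    {"hand": 87, "x": 0, "y": 0, "z": -0.8, "wx": 0, "wy": 0, "wz": 0},
    {"hand": 87, "x": 0, "y": 0, "z": -1, "wx": 0, "wy": 0, "wz": 0},
    {"hand": 87, "x": 0, "y": 0, "z": -1, "wx": 0, "wy": 0, "wz": 0},
    {"hand": 87, "x": 0, "y": 0, "z": -1, "wx": 0, "wy": 0, "wz": 0},
    {"hand": 87, "x": 0, "y": 0, "z": -1, "wx": 0, "wy": 0, "wz": 0},
    {"hand": 87, "x": 0, "y": 0, "z": -1, "wx": 0, "wy": 0, "wz": 0},
    {"hand": 87, "x": 0, "y": 0, "z": -1, "wx": 0, "wy": 0, "wz": 0},
    {"hand": 87, "x": -1, "y": 0.5, "z": 0, "wx": 0, "wy": 0, "wz": 0},
    {"hand": 87, "x": -1, "y": 0.5, "z": 0, "wx": 0, "wy": 0, "wz": 0},
    {"hand": 87, "x": -1, "y": 0.5, "z": 0, "wx": 0, "wy": 0, "wz": 0},
    {"hand": 87, "x": -1, "y": 0.5, "z": 0, "wx": 0, "wy": 0, "wz": 0},
    {"hand": 87, "x": 0, "y": 0, "z": 0, "wx": 0, "wy": 0, "wz": 0},
    {"hand": 87, "x": 0, "y": 0, "z": 0, "wx": 0, "wy": 0, "wz": 0},
    {"hand": 87, "x": 0, "y": 0, "z": 0, "wx": 0, "wy": 0, "wz": 0},
    {"hand": 87, "x": 0, "y": 0, "z": 0, "wx": 0, "wy": 0, "wz": 0}
  ]
}}

```text
time_s: 24.6
position: [0.4254, 0.2336, 0.2231]
tcp_rot: [[0.177, 0.984, 0.0], [0.984, -0.177, 0.0], [0.0, 0.0, -1.0]]
force: [0.1, 0.6, 0.1]
opening: 1.0
```

Run:
```python
from rig import bot,vision
from h import *
s=bot.read_state(); w,im=wcap(bot,vision,"wend"); print(s["time_s"],s["position"],np.abs(s["qvel"]).max(),s["force"])
X,Y,Z=w[...,0],w[...,1],w[...,2]
def rep(n,m):
    if m.sum()<50: print(n,"few",m.sum()); return
    k=cv2.connectedComponentsWithStats(m.astype(np.uint8)); i=1+np.argmax(k[2][1:,4]); p=w[k[1]==i]
    A=np.c_[p[:,:2]-p[:,:2].mean(0),np.ones(len(p))]; print(n,len(p),rect(p),"plane",np.linalg.lstsq(A,p[:,2],rcond=None)[0].round(4))
rep("plate",(Z>.0315)&(Z<.0342)&(X>.5)&(X<.72)&(Y>.225)&(Y<.375))
rep("tray wall L",(Z>.0346)&(Z<.036)&(X>.5)&(X<.72)&(Y>.37))
rep("tray wall R",(Z>.0346)&(Z<.036)&(X>.5)&(X<.72)&(Y<.24))
rep("blade",(Z>.002)&(Z<.0065)&(X>.35)&(X<.56)&(Y>.25)&(Y<.40))
c=vision.capture("top"); cv2.imwrite("pics/topend.png",c["image"][:,:,::-1]); w=cloud(c); X,Y,Z=w[...,0],w[...,1],w[...,2]
rep("round(top cam; was 603.5,-336.6)",(X>.45)&(X<.75)&(Y>-.45)&(Y<-.25)&(Z>.029)&(Z<.045))
```

```text
24.6 [0.42535515 0.23361183 0.2231208 ] 0.30039901784118733 [0.12327065 0.57412553 0.05424519]
plate 7903 (array([615.4, 302. ]), array([119.4,  91. ]), 79.75) plane [ 0.0002 -0.0008  0.0331]
tray wall L 592 (array([630. , 385.7]), array([  8.5, 100.5]), 79.78) plane [-0.0006 -0.0064  0.0352]
tray wall R 632 (array([599. , 215.3]), array([13.3, 99.9]), 79.74) plane [0.0004 0.0029 0.0353]
blade 5222 (array([450.3, 330.5]), array([ 61.3, 140.1]), 80.51) plane [ 0.0003 -0.001   0.0041]
round(top cam; was 603.5,-336.6) 2161 (array([ 603.1, -336.7]), array([114.8, 115.4]), 8.06) plane [-0.0012  0.0004  0.0325]
```

View pics/wend.png

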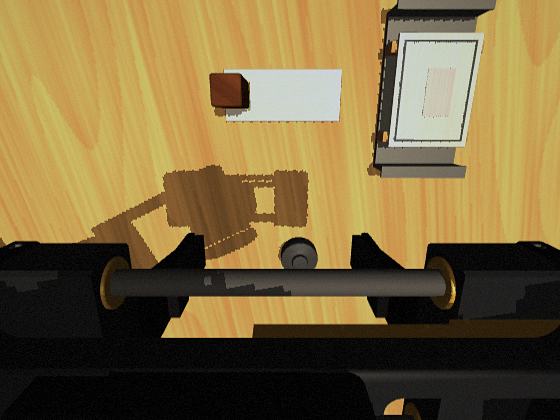

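View pics/topend.png

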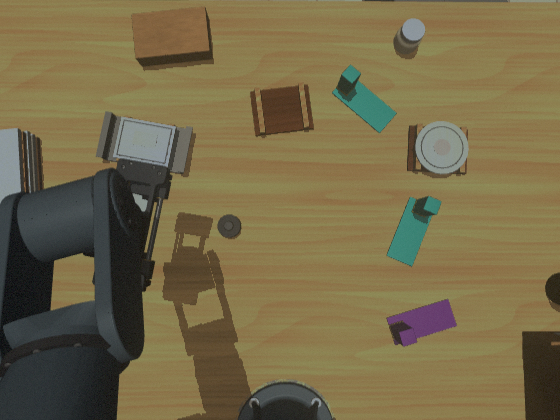

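The plate sits on the tray at px (437,90), with the spatula flat on the table at (283,95). The top view shows the rest empty at (282,108) and the round plate unmoved at (441,148). Everything checks out, so I'm handing in.

```bash
python3 -c "
from rig import order
print(order.hand_in())"
```

```text
the job is handed in; nothing more can be done
None
```

The rectangular plate is on the tray's two cork strips and the spatula stands flat on the table. The job was handed in at about 24.7 s, and hand-in gives no verdict. I gripped the spatula by its block, slid the blade under the plate, lifted and carried it level, set it down, and drew the blade out.

**Last checks:**

| Item | Final check |
|---|---|
| Plate position | (615.4, 302.0) mm, against the tray centre at (615.1, 301.8) mm |
| Plate angle | within about 0.1° of the tray |
| Plate height and tilt | underside at about 28 mm, level |
| Spatula | flat on the table, blade top at 4.1 mm, fully out from under the plate |
| Round plate | less than 1 mm from where it was (top camera) |
| Gripper | open, clear of everything, about 0.6 N on the wrist sensor (its usual noise) |

**Disagreements:**
- **Camera offsets:** the scene and top cameras disagreed by about 5 mm along x, so I worked from the wrist camera. Its fits matched the given sizes to within 1 mm for the plate and strips.
- **Tray width:** the tray measured 191 mm overall, not the 177 mm given. Its strip spacing and wall heights were as described.
- **Plate fit at set-down:** the automatic fit right after set-down was spoiled by the tray wall in view. I went by the wrist force there, and the final picture confirmed the placing.

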